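Set up the sampling place beside the water purifier

TASK

Set up the sampling place on the grey drip mat: stand the steel beaker in the middle of the round grille and lay the knobbed cover centred on top of it, stand the tall capped bottle on the round mark at the end of the mat nearer the conductivity meter, and stand the capsule filter on the mark at the other end, so that the beaker is between the two. Keep everything upright, and leave the two small capped vials standing where they are.

Things in the scene. Friction and masses are not known exactly. Their poses are not given: they have to be found in the camera images.
- beaker: loose: open-topped plain steel beaker, a straight cylinder 60 mm across and 75 mm high, wall 3 mm, empty, 80 to 170 g, starts upright on the table; origin at the centre of its underside, z up
- cover: loose: the beaker's cover, a flat steel disc 68 mm across and 5 mm thick with an upright black cylindrical knob 20 mm across and 28 mm tall on its centre (33 mm high in all), flat underside without a lip, 40 to 85 g, starts knob up on the table; origin at the centre of its underside, z up. On the beaker its origin is 75 mm above the beaker's
- bottle: loose: the tall bottle, white with a paper label and a grey cap; a cylinder 48 mm across up to 72 mm, then a shoulder, and a cap 30 mm across from 84 mm to the top at 104 mm; 105 to 210 g, starts upright on the table; origin at the centre of its underside, z up
- filter: loose: white capsule filter, round: foot 40 mm across up to 14 mm, drum 60 mm across from 14 to 48 mm, collar 36 mm across to 56 mm, nozzle 18 mm across to the top at 72 mm; 60 to 130 g, starts upright on its foot on the table; origin at the centre of its underside, z up
- mat: fixed: grey drip mat, 290 mm long (along its y, which runs roughly to the robot's left) by 110 mm (its x), 6 mm thick; origin at the centre of its underside, z up. In its middle a round steel grille 92 mm across whose top is 8 mm above the table; on either side of it a round mark, a thin white ring 72 mm across, flush with the mat's top, centred at y = +95 mm and at y = -95 mm (x = 0)
- meter: fixed: conductivity meter, a white case 100 x 130 mm and about 70 mm high with a sloping display and three round keys, standing on the table either to the left or to the right of the mat (on the other side stands a white stirrer with a round plate, which plays no part); origin at the centre of its underside, its front faces its own -x
- vial_a: loose bystander, to be left alone: a small amber glass vial with a white cap, 28 mm across, 46 mm high, about 40 g, standing upright on the table among the things; origin at the centre of its underside, z up
- vial_b: loose bystander, to be left alone: a second vial just like vial_a; origin at the centre of its underside, z up
Mind the look-alikes: they are no part of the job. What is shaped like the filter but purple or yellow is not meant. Leave any brown look-alike of the cover alone.

How it is judged:
At the end, for the whole second after the job is handed in: Beaker on the grille, bottle on the mark at the meter's end, filter on the other mark, each upright and within 12 mm of centre along each mat axis; cover flat on the beaker's rim within 10 mm of its axis; all released and at rest (x of beaker in the frame of mat between -0.012 and 0.012 m and y of beaker in the frame of mat between -0.012 and 0.012 m and z of beaker in the frame of mat between 0.005 and 0.011 m and horizontal distance between cover and beaker below 0.01 m and z of cover in the frame of beaker between 0.071 and 0.079 m and x of bottle in the frame of mat between -0.012 and 0.012 m and z of bottle in the frame of mat between 0.003 and 0.009 m and x of filter in the frame of mat between -0.012 and 0.012 m and z of filter in the frame of mat between 0.003 and 0.009 m and ((y of meter in the frame of mat above 0 m and y of bottle in the frame of mat between 0.083 and 0.107 m and y of filter in the frame of mat between -0.107 and -0.083 m) or (y of meter in the frame of mat below 0 m and y of bottle in the frame of mat between -0.107 and -0.083 m and y of filter in the frame of mat between 0.083 and 0.107 m)) and angle between each of beaker, cover, bottle, filter's own z axis and vertical below 0.1 rad and linear speed of each of beaker, cover, bottle, filter below 0.02 m/s and angular speed of each of beaker, cover, bottle, filter below 0.2 rad/s); the robot touches nothing.
It fails at once if a vial is shoved more than 25 mm or knocked over (distance of any of vial_a, vial_b from where it was at the start of the episode above 0.025 m or angle between any of vial_a, vial_b's own z axis and vertical above 0.6 rad).
It fails at once if the beaker, cover, bottle or filter is tipped over (more than 45 degrees) (angle between any of beaker, cover, bottle, filter's own z axis and vertical above 0.785 rad).
It also fails if it takes over 99 s, if anything falls off the work surface, if the arm or the gripper's body presses on something with over 40 N, if the wrist force passes 120 N, or if a joint passes its speed limit or range.

ROBOT

A 7-joint arm with a two-finger parallel gripper is mounted at the origin on the work surface. World frame = base frame: x ahead of the robot, y to its left, z up, the work surface at z = 0. Lengths are in m, angles in rad, forces in N, time in s.
With the tool pointing down it reaches from about 0.425 to 0.875 m from the base axis. Payload 4.7 kg.
Tool frame: the origin (TCP) lies between the finger pads; the fingertips stand 22 mm ahead of it and the grasp point (between the pads) lies 3 mm ahead of it; z points along the fingers, y is the line along which they close (so a half turn about z gives the same grasp; the last joint's range is limited). The gripper opens to 87 mm and grips with 3 to 60 N. Pads are 19 mm wide; open, the fingers measure 117 mm over their backs; the gripper's body (75 mm by 190 mm) begins 51 mm behind the grasp point.
Start: joints at [1.247, 0.321, -0.07, 1.45, 0.023, 1.371, -0.057], TCP at [0.215, -0.613, 0.218] pointing down, gripper open.
Joint ranges: [-2.86, 2.86], [-0.3, 2.09], [-1.38, 1.24], [0.06, 2.45], [-1.56, 4.7], [0.09, 2.05], [-2.69, 2.69]. Speed limits (rad/s): [2.57, 2.57, 3.14, 3.14, 3.14, 3.14, 3.14].

INTERFACE

Orientations are given as a rotation vector (axis times angle).
In Python, from bench import ctrl gives the robot as it stands. The module is installed in compiled form; this text tells all that it offers.
- The arm moves only by the tool send_rows, never from a script. Its argument "motion" is a list of rows, each an object with "claw": the opening, from -1 (shut) to 1 (fully open); "slide": the shift along the tool's x, y, z in mm, a list of three; "delta_rot": the turn, a rotation vector about the tool's x, y, z in rad, a list of three. In form: [{"claw": claw, "slide": [x, y, z], "delta_rot": [ax, ay, az]}, ...]. A call has 1 to 5 rows; each row is the pose to reach, as a shift and turn from the pose commanded when the call began, along the tool's axes at that moment; what a row does not reach only later rows make up. A row lasts 1/10 s, in which the tool goes at most 50 mm and 8.59 degrees, less where a joint would pass 70% of its speed; a pose out of reach is approached as far as the arm can. A call with a gripper value outside its range is refused whole. The fingers move at their own pace and stop on an object; "grip_force" is the grip in N (left out, the last holds). Time passes only in rows, so rows that repeat a pose let the fingers close. It gives the time, the measured TCP pose, the force, the opening and the grip force at its end, in the units of the state.
- ctrl.get_state(): the state, without advancing time (a new reading comes with each control period).
- ctrl.get_image(name): name is "side" or "top" or "wrist"; returns a dict with "color" (480x640x3 uint8, blue, green, red), "fx", "fy", "cx", "cy" (pixels), "pose" (4x4, takes a point from camera to world coordinates). Camera axes: x right, y down, z forward; pixel columns grow to the right and rows downward; lengths in m; the calibration is good to about 2 mm. A picture is of the moment at which its call begins. There is no depth.
- ctrl.close_job(): hands the job in; it is judged then, once.
The state is a dict: "time": time; "joint_positions": joint angles; "qd": joint speeds; "joint_torque": joint torques, N m; "position": TCP position; "tool_rot": TCP orientation; "ft_force": force on the tool from outside, world axes, zero at the start; "torque": the same for the moment, N m; "grip_width": opening from 0.0 (shut) to 1.0 (fully open); "grip_force": force on a finger pad.
Only numpy, scipy, OpenCV 4.12 (cv2) and the standard library are available. Lean on these libraries where they do the work, as an engineer would, in place of code of your own. Each camera call takes 0.05 s, during which the arm holds its last target. There are 200 camera calls.

## Working session

There is one attempt and no reset: what is moved stays moved. The work goes in short steps, Python scripts to look and compute and a tool call to move; the robot and the scene stay as the last step left them, time stands still between calls to the robot, and variables do not carry over. Pictures are saved under pics/ and viewed, at most 17 in all, crops included, and the job is handed in when it is done.

Besides the shell and the picture viewer there is one more tool, called as name(argument=value, ...), one argument or row to a line, values as JSON. send_rows: Moves the arm, as the interface text tells. Its arguments: {"type":"object","properties":{"motion":{"type":"array","items":{"type":"object","properties":{"claw":{"type":"number"},"slide":{"type":"array","items":{"type":"number"}},"delta_rot":{"type":"array","items":{"type":"number"}}}}},"grip_force":{"type":"number"}},"required":["motion"]}

```bash
mkdir -p pics
cat > h.py <<'E'
import numpy as np, cv2, pickle
from scipy.spatial.transform import Rotation as R
from bench import ctrl
def snap(n,f):
    d=ctrl.get_image(n); cv2.imwrite(f'pics/{f}.png',d['color']); pickle.dump(d,open(f'pics/{f}.pkl','wb')); return d
def ray(f,u,v,z):
    d=pickle.load(open(f'pics/{f}.pkl','rb')); P=np.array(d['pose'])
    r=P[:3,:3]@np.array([(u-d['cx'])/d['fx'],(v-d['cy'])/d['fy'],1]); o=P[:3,3]
    return (o+r*(z-o[2])/r[2])[:3]
def proj(f,p):
    d=pickle.load(open(f'pics/{f}.pkl','rb')); P=np.array(d['pose'])
    c=P[:3,:3].T@(np.array(p)-P[:3,3]); return np.array([d['fx']*c[0]/c[2]+d['cx'],d['fy']*c[1]/c[2]+d['cy']])
E
python3 - <<'E'
from h import *
for n in ['top','side']:
    d=snap(n,n+'0'); print(n,d['fx'],d['cx'],d['cy'],np.round(d['pose'],3).tolist())
print(ctrl.get_state())
E
```

```text
top 465.6861197233386 313.99044299112404 243.11787321341077 [[-0.015, -0.99, 0.143, 0.355], [-1.0, 0.015, -0.005, 0.029], [0.002, -0.143, -0.99, 1.087], [0.0, 0.0, 0.0, 1.0]]
side 434.11041101507766 319.6741382335565 247.60082316861732 [[-0.993, -0.093, 0.079, 0.433], [-0.122, 0.727, -0.676, 0.602], [0.005, -0.681, -0.733, 0.641], [0.0, 0.0, 0.0, 1.0]]
{'time': 0.1, 'joint_positions': array([ 1.24707856,  0.321744  , -0.07010609,  1.45154815,  0.02260519,
        1.37077529, -0.05688373]), 'qd': array([ 7.63778725e-04, -1.04075833e-03,  5.35963944e-05, -2.05337359e-03,
        1.41055760e-03, -9.90559420e-04,  3.08173350e-04]), 'joint_torque': array([ 1.41932554e-05, -4.92571127e+01, -4.05706661e-01, -3.13399887e+01,
       -6.41513988e-02,  3.95014929e-02,  9.19560262e-05]), 'position': array([ 0.21523098, -0.61281016,  0.21747664]), 'tool_rot': array([-3.09524409e+00, -5.27947686e-01,  5.84185892e-04]), 'ft_force': array([-0.33230673,  0.06681626, -1.51110676]), 'torque': array([ 0.05588536, -0.01729891,  0.02830302]), 'grip_force': 0.0, 'grip_width': 0.9972055550394028}
```

View pics/top0.png

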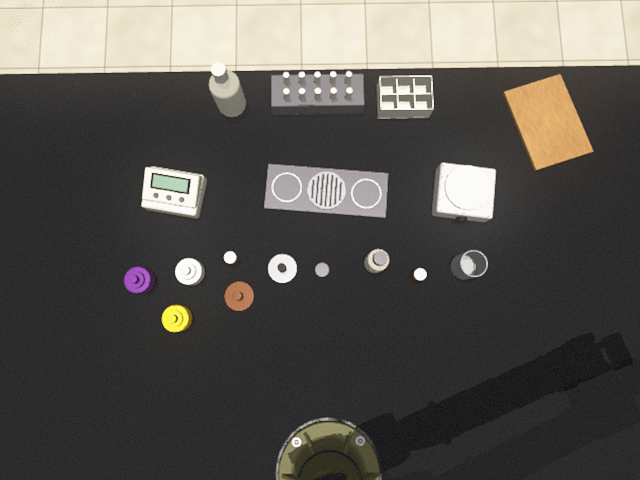

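View pics/side0.png

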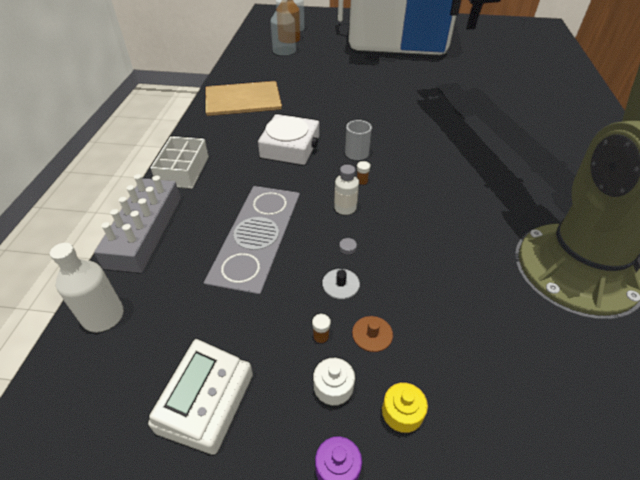

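Top view: the meter (175,190) is on the left, which is +y, so the bottle goes to the +y mark (287,187) and the filter to the -y mark (366,193). The white filter is at (189,271), the cover at (282,268), the bottle at (377,260), the beaker at (470,265), and the vials at (230,257) and (420,274). I'll enlarge this area to read the pixels more precisely.

Run:
```python
from h import *
im=cv2.imread('pics/top0.png')
for n,x0 in [('cl',170),('cr',310)]:
    cv2.imwrite(f'pics/{n}.png',cv2.resize(im[155:305,x0:x0+190],None,fx=4,fy=4,interpolation=cv2.INTER_CUBIC))
```

```text
(no output)
```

View pics/cl.png

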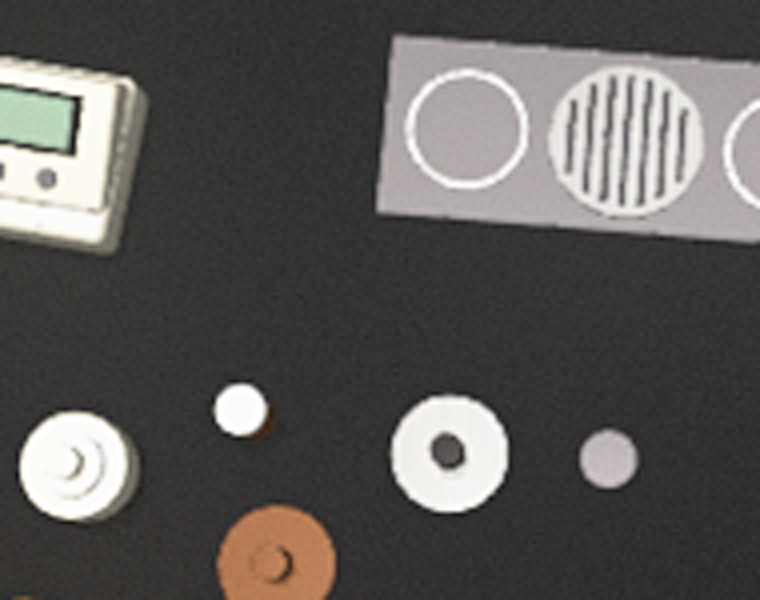

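View pics/cr.png

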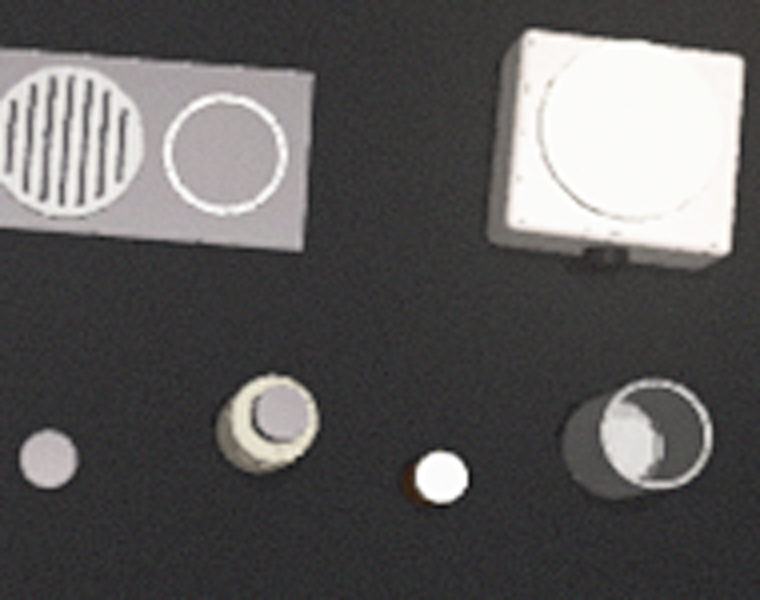

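The crops show, as crop pixels:
- **cl:** left ring (467,129), grille (626,141), filter drum (75,466), vial (241,410), cover disc (449,454), grey disc (609,459).
- **cr:** right ring (226,154), bottle cap (282,413), vial (442,477), beaker rim (657,434).

Run:
```python
from h import *
f=lambda x0,u,v,z: ray('top0',(u+.5)/4-.5+x0,(v+.5)/4-.5+155,z)
W={}
for n,a in dict(ringL=(170,467,129,.006),gril=(170,626,141,.008),ringR=(310,226,154,.006),filt=(170,75,466,.048),filtn=(170,68,461,.072),va=(170,241,410,.046),cover=(170,449,454,.005),brown=(170,277,563,.005),coverk=(170,448,450,.033),bot=(310,282,413,.104),vb=(310,442,477,.046),beak=(310,657,434,.075),disc=(170,609,459,.003)).items():
    p=f(*a);W[n]=p;print(n,np.round(p,4),'side',np.round(proj('side0',p),1))
m=W['ringL']-W['ringR'];print('yaw',np.arctan2(-m[0],m[1]),np.linalg.norm(m),(W['ringL']+W['ringR'])/2)
s=ctrl.get_state();print(R.from_rotvec(s['tool_rot']).as_matrix().round(3))
```

```text
ringL [0.648 0.088 0.006] side [238.8 267.7]
gril [ 0.6388 -0.0067  0.008 ] side [254.5 232.6]
ringR [ 0.6299 -0.1019  0.006 ] side [268.2 203.2]
filt [0.4464 0.3058 0.048 ] side [332.9 375.3]
filtn [0.4471 0.3033 0.072 ] side [333.  365.8]
va [0.4767 0.2139 0.046 ] side [319.9 321. ]
cover [0.4539 0.0998 0.005 ] side [339.4 283. ]
brown [0.3923 0.1994 0.005 ] side [370.3 332.6]
coverk [0.4536 0.0986 0.033 ] side [340.3 272.9]
bot [ 0.4635 -0.1153  0.104 ] side [346.3 169.3]
vb [ 0.4325 -0.2121  0.046 ] side [362.  165.3]
beak [ 0.4521 -0.3239  0.075 ] side [357.4 126.9]
disc [0.4497 0.0067 0.003 ] side [345.7 247.5]
yaw -0.09510518776963468 0.1907360193949348 [ 0.63898958 -0.00697305  0.006     ]
[[ 0.943  0.331 -0.001]
 [ 0.331 -0.943  0.002]
 [-0.    -0.002 -1.   ]]
```

```bash
cat >> h.py <<'E'
O=np.array([.639,-.007,0]); ex=np.array([.9955,-.0951,0]); ey=np.array([.0951,.9955,0])
RT=np.column_stack([ey,ex,[0,0,-1]])
def go(p):  # slide (mm, tool axes) and turn to reach grasp-point p with the mat-aligned tool
    s=ctrl.get_state(); Rc=R.from_rotvec(s['tool_rot']); t=np.array(p)+[0,0,.003]
    print('t',round(s['time'],2),'pos',s['position'].round(4),'slide',(Rc.inv().apply(t-s['position'])*1e3).round(1),
      'rot',(Rc.inv()*R.from_matrix(RT)).as_rotvec().round(4),'w',round(s['grip_width']*87,1),'gf',round(s['grip_force'],1),'F',s['ft_force'].round(1))
def mat(x,y,z): return O+ex*x+ey*y+[0,0,z]
E
python3 - <<'E'
from h import *
for n,p in dict(beak=(.4521,-.3239),cov=(.4538,.0995),bot=(.4635,-.1153),filt=(.4466,.305)).items():
    d=np.array([*p,0])-O; print(n,'mat',(d@ey).round(4),(d@ex).round(4))
go([.4521,-.3239,.14])
E
```

```text
beak mat -0.3332 -0.1559
cov mat 0.0884 -0.1945
bot mat -0.1245 -0.1644
filt mat 0.2923 -0.2212
t 0.1 pos [ 0.2152 -0.6128  0.2175] slide [ 319.3 -193.9   74.8] rot [-1.6000e-03 -9.0000e-04 -1.1377e+00] w 86.8 gf 0.0 F [-0.3  0.1 -1.5]
```

send_rows(
  motion=[
    {"claw": 1, "slide": [40, -24, 0], "delta_rot": [0, 0, -0.14]},
    {"claw": 1, "slide": [80, -48, 0], "delta_rot": [0, 0, -0.28]},
    {"claw": 1, "slide": [120, -72, 0], "delta_rot": [0, 0, -0.42]},
    {"claw": 1, "slide": [160, -97, 0], "delta_rot": [0, 0, -0.56]},
    {"claw": 1, "slide": [180, -110, 0], "delta_rot": [0, 0, -0.69]},
  ],
  grip_force=20,
)

```text
time: 0.6
position: [0.3523, -0.4453, 0.2183]
tool_rot: [-2.726, -1.56, -0.003]
ft_force: [-0.0, -0.1, 0.1]
grip_width: 1.002
grip_force: 0.0
```

```bash
python3 -c "
from h import *
go([.4521,-.3239,.14])"
```

```text
t 0.6 pos [ 0.3523 -0.4453  0.2183] slide [155.1  24.5  75.6] rot [ 0.0005 -0.002  -0.4363] w 87.1 gf 0.0 F [-0.  -0.1  0.1]
```

send_rows(
  motion=[
    {"claw": 1, "slide": [40, 6, 20], "delta_rot": [0, 0, -0.12]},
    {"claw": 1, "slide": [80, 12, 40], "delta_rot": [0, 0, -0.24]},
    {"claw": 1, "slide": [120, 18, 60], "delta_rot": [0, 0, -0.36]},
    {"claw": 1, "slide": [155, 24, 75], "delta_rot": [0, 0, -0.44]},
    {"claw": 1, "slide": [155, 24, 75], "delta_rot": [0, 0, -0.44]},
  ],
)

```text
time: 1.1
position: [0.452, -0.3225, 0.1409]
tool_rot: [-2.318, -2.113, -0.004]
ft_force: [-0.0, 0.8, 0.6]
grip_width: 0.999
grip_force: 0.0
```

```bash
python3 -c "
from h import *
go([.4521,-.3239,.045]); snap('wrist','w1')
go([.4521,-.3239,.045])"
```

```text
t 1.1 pos [ 0.452  -0.3225  0.1409] slide [-1.9  0.4 92.9] rot [-0.0021 -0.0055  0.003 ] w 86.9 gf 0.0 F [-0.   0.8  0.6]
t 1.15 pos [ 0.4504 -0.326   0.1419] slide [ 2.   1.6 93.9] rot [-0.002  -0.0025 -0.002 ] w 86.9 gf 0.0 F [-0.2 -1.4  0.8]
```

View pics/w1.png

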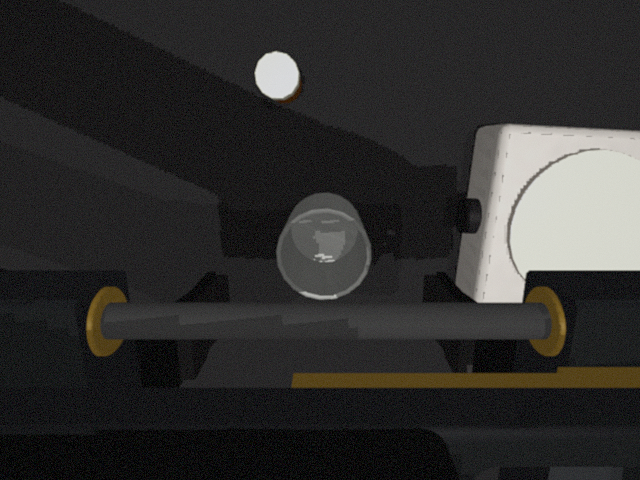

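The wrist view shows the beaker rim centred at (324,253), midway between the fingers, and the vial at (277,76) well clear. I'll descend and close.

send_rows(
  motion=[
    {"claw": 1, "slide": [1, 1, 40]},
    {"claw": 1, "slide": [1, 1, 75]},
    {"claw": 1, "slide": [1, 1, 94]},
    {"claw": 1, "slide": [1, 1, 94]},
    {"claw": 1, "slide": [1, 1, 94]},
  ],
)

```text
invalid input
```

```bash
python3 -c "
from h import *
go([.4521,-.3239,.045]);print(ray('w1',324,253,.075))"
```

```text
t 1.15 pos [ 0.4504 -0.326   0.1419] slide [ 2.   1.6 93.9] rot [-0.002  -0.0025 -0.002 ] w 86.9 gf 0.0 F [-0.2 -1.4  0.8]
[ 0.44991788 -0.32399507  0.075     ]
```

send_rows(
  motion=[
    {"claw": 1, "slide": [1, 1, 40], "delta_rot": [0, 0, 0]},
    {"claw": 1, "slide": [1, 1, 75], "delta_rot": [0, 0, 0]},
    {"claw": 1, "slide": [1, 1, 94], "delta_rot": [0, 0, 0]},
    {"claw": 1, "slide": [1, 1, 94], "delta_rot": [0, 0, 0]},
    {"claw": 1, "slide": [1, 1, 94], "delta_rot": [0, 0, 0]},
  ],
)

```text
time: 1.65
position: [0.4502, -0.3298, 0.05]
tool_rot: [2.334, 2.102, -0.0]
ft_force: [0.2, 0.1, -0.3]
grip_width: 0.997
grip_force: 0.0
```

send_rows(
  motion=[
    {"claw": -1, "slide": [0, 0, 0], "delta_rot": [0, 0, 0]},
    {"claw": -1, "slide": [0, 0, 0], "delta_rot": [0, 0, 0]},
    {"claw": -1, "slide": [0, 0, 0], "delta_rot": [0, 0, 0]},
    {"claw": -1, "slide": [0, 0, 0], "delta_rot": [0, 0, 0]},
    {"claw": -1, "slide": [0, 0, 0], "delta_rot": [0, 0, 0]},
  ],
)

```text
time: 2.15
position: [0.4505, -0.329, 0.05]
tool_rot: [2.332, 2.104, -0.001]
ft_force: [-1.4, 0.6, 3.2]
grip_width: 0.693
grip_force: 20.0
```

```bash
python3 -c "
from h import *
go([.4521,-.3239,.045]);go(mat(0,0,.12))"
```

```text
t 2.15 pos [ 0.4505 -0.329   0.05  ] slide [5.2 1.1 2. ] rot [ 0.0001  0.0007 -0.0078] w 60.3 gf 20.0 F [-1.4  0.6  3.2]
t 2.15 pos [ 0.4505 -0.329   0.05  ] slide [339.6 154.4 -73.2] rot [ 0.0001  0.0007 -0.0078] w 60.3 gf 20.0 F [-1.4  0.6  3.2]
```

send_rows(
  motion=[
    {"claw": -1, "slide": [0, 0, -30], "delta_rot": [0, 0, 0]},
    {"claw": -1, "slide": [20, 8, -70], "delta_rot": [0, 0, 0]},
    {"claw": -1, "slide": [58, 26, -80], "delta_rot": [0, 0, 0]},
    {"claw": -1, "slide": [100, 45, -80], "delta_rot": [0, 0, 0]},
    {"claw": -1, "slide": [142, 65, -80], "delta_rot": [0, 0, 0]},
  ],
)

```text
time: 2.65
position: [0.5304, -0.1931, 0.1301]
tool_rot: [2.333, 2.102, 0.0]
ft_force: [1.5, -0.4, -2.1]
grip_width: 0.694
grip_force: 20.0
```

send_rows(
  motion=[
    {"claw": -1, "slide": [42, 20, 0], "delta_rot": [0, 0, 0]},
    {"claw": -1, "slide": [84, 40, 0], "delta_rot": [0, 0, 0]},
    {"claw": -1, "slide": [126, 60, 0], "delta_rot": [0, 0, 0]},
    {"claw": -1, "slide": [165, 78, 0], "delta_rot": [0, 0, 0]},
    {"claw": -1, "slide": [193, 89, 0], "delta_rot": [0, 0, 0]},
  ],
)

```text
time: 3.15
position: [0.639, -0.0073, 0.129]
tool_rot: [-2.329, -2.107, -0.002]
ft_force: [0.3, 0.1, -1.3]
grip_width: 0.689
grip_force: 20.0
```

send_rows(
  motion=[
    {"claw": -1, "slide": [0, 0, 0], "delta_rot": [0, 0, 0]},
    {"claw": -1, "slide": [0, 0, 0], "delta_rot": [0, 0, 0]},
    {"claw": -1, "slide": [0, 0, 0], "delta_rot": [0, 0, 0]},
    {"claw": -1, "slide": [0, 0, 0], "delta_rot": [0, 0, 0]},
  ],
)

```text
time: 3.55
position: [0.6377, -0.0135, 0.1292]
tool_rot: [2.335, 2.101, -0.002]
ft_force: [-0.4, -0.0, -1.1]
grip_width: 0.692
grip_force: 20.0
```

```bash
python3 -c "
from h import *
snap('top','t1');go(mat(0,-.005,.055))
im=cv2.imread('pics/t1.png')[130:260,220:410];cv2.imwrite('pics/t1c.png',cv2.resize(im,None,fx=4,fy=4))"
```

```text
t 3.6 pos [ 0.6378 -0.0132  0.1293] slide [ 1.4  0.6 71.3] rot [-0.0002  0.001  -0.0103] w 60.0 gf 20.0 F [-0.6 -0.3 -1.4]
```

View pics/t1c.png

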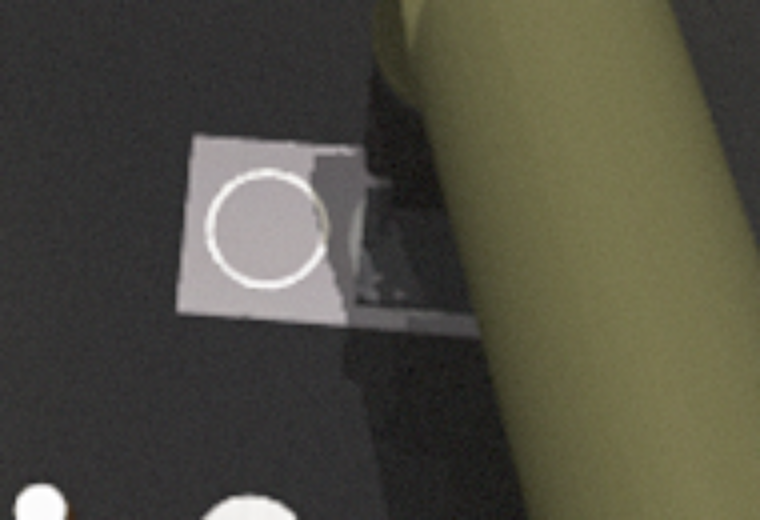

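The arm hides the mat from the top camera in this view (left ring at (266,229) is visible), so I'll rely on the measured offset and place the beaker.

send_rows(
  motion=[
    {"claw": -1, "slide": [1, 0, 30], "delta_rot": [0, 0, -0.01]},
    {"claw": -1, "slide": [1, 0, 55], "delta_rot": [0, 0, -0.01]},
    {"claw": -1, "slide": [1, 0, 66], "delta_rot": [0, 0, -0.01]},
    {"claw": -1, "slide": [1, 0, 70], "delta_rot": [0, 0, -0.01]},
    {"claw": -1, "slide": [1, 0, 71], "delta_rot": [0, 0, -0.01]},
  ],
)

```text
time: 4.1
position: [0.6385, -0.0107, 0.0589]
tool_rot: [2.323, 2.115, 0.0]
ft_force: [0.7, 0.2, -2.0]
grip_width: 0.694
grip_force: 20.0
```

send_rows(
  motion=[
    {"claw": -1, "slide": [0, 0, 0], "delta_rot": [0, 0, 0]},
    {"claw": -1, "slide": [0, 0, 0], "delta_rot": [0, 0, 0]},
    {"claw": -1, "slide": [0, 0, 0], "delta_rot": [0, 0, 0]},
  ],
)

```text
time: 4.4
position: [0.6389, -0.0102, 0.0594]
tool_rot: [2.321, 2.115, 0.002]
ft_force: [-0.5, 0.6, -1.0]
grip_width: 0.693
grip_force: 20.0
```

```bash
python3 -c "
from h import *
go(mat(0,-.005,.055))"
```

```text
t 4.4 pos [ 0.6389 -0.0102  0.0594] slide [-1.8 -0.2  1.4] rot [0.0016 0.0001 0.0023] w 60.3 gf 20.0 F [-0.5  0.6 -1. ]
```

Still carrying the weight (Fz about -1), so it goes 2 mm lower, then opens and lifts.

send_rows(
  motion=[
    {"claw": -1, "slide": [-1, 0, 1], "delta_rot": [0, 0, 0]},
    {"claw": -1, "slide": [-2, 0, 2], "delta_rot": [0, 0, 0]},
    {"claw": -1, "slide": [-2, 0, 2], "delta_rot": [0, 0, 0]},
    {"claw": -1, "slide": [-2, 0, 2], "delta_rot": [0, 0, 0]},
  ],
)

```text
time: 4.8
position: [0.6386, -0.0112, 0.058]
tool_rot: [2.321, 2.116, 0.002]
ft_force: [-2.7, 2.0, 5.5]
grip_width: 0.69
grip_force: 20.0
```

send_rows(
  motion=[
    {"claw": 0.7, "slide": [0, 0, 0], "delta_rot": [0, 0, 0]},
    {"claw": 0.9, "slide": [0, 0, 0], "delta_rot": [0, 0, 0]},
    {"claw": 1, "slide": [0, 0, 0], "delta_rot": [0, 0, 0]},
    {"claw": 1, "slide": [0, 0, 0], "delta_rot": [0, 0, 0]},
    {"claw": 1, "slide": [0, 0, 0], "delta_rot": [0, 0, 0]},
  ],
)

```text
time: 5.3
position: [0.638, -0.0125, 0.0563]
tool_rot: [-2.322, -2.116, 0.0]
ft_force: [0.4, -0.2, 0.3]
grip_width: 0.984
grip_force: 0.0
```

send_rows(
  motion=[
    {"claw": 1, "slide": [0, 0, -30], "delta_rot": [0, 0, 0]},
    {"claw": 1, "slide": [0, 0, -70], "delta_rot": [0, 0, 0]},
    {"claw": 1, "slide": [0, 0, -100], "delta_rot": [0, 0, 0]},
    {"claw": 1, "slide": [0, 0, -100], "delta_rot": [0, 0, 0]},
    {"claw": 1, "slide": [0, 0, -100], "delta_rot": [0, 0, 0]},
  ],
)

```text
time: 5.8
position: [0.6384, -0.0123, 0.1571]
tool_rot: [2.321, 2.115, 0.001]
ft_force: [-0.1, 0.2, -0.9]
grip_width: 1.001
grip_force: 0.0
```

```bash
python3 -c "
from h import *
snap('wrist','w2')
for n,p in [('grille',(0,0,.008)),('ringL',(0,.095,.006)),('ringR',(0,-.095,.006)),('rim',(0,0,.083))]: print(n,proj('w2',mat(*p)))
go([.4538,.0995,.12])"
```

```text
grille [326.32757767 215.59274472]
ringL [326.48063815  94.05325848]
ringR [326.18047955 319.60161653]
rim [326.72104929 238.17661151]
t 5.85 pos [ 0.6376 -0.0124  0.1558] slide [  94.4 -193.4   32.9] rot [-0.0009  0.0004  0.0022] w 87.3 gf 0.0 F [-0.5 -0.  -0.4]
```

View pics/w2.png

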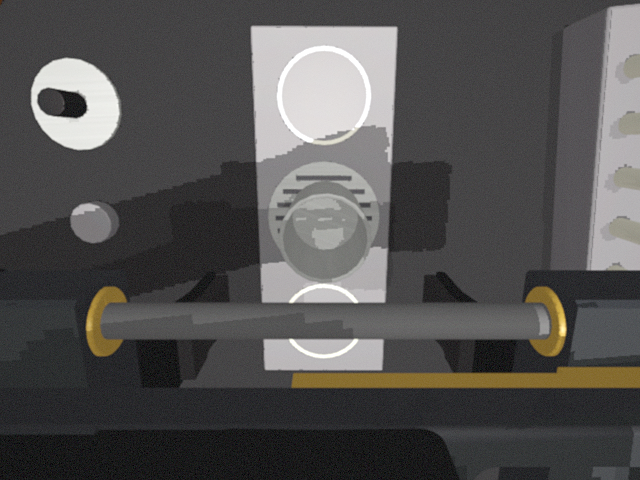

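The wrist view shows the beaker centred on the grille: rim centre (324,237) against the expected (326.7,238), with the ring showing the same small bias. The cover is next; its disc is centred at (75,104).

send_rows(
  motion=[
    {"claw": 0.5, "slide": [0, -10, -30], "delta_rot": [0, 0, 0]},
    {"claw": 0.5, "slide": [20, -50, -40], "delta_rot": [0, 0, 0]},
    {"claw": 0.3, "slide": [40, -90, -40], "delta_rot": [0, 0, 0]},
    {"claw": 0.3, "slide": [60, -130, -40], "delta_rot": [0, 0, 0]},
    {"claw": 0.3, "slide": [80, -165, -30], "delta_rot": [0, 0, 0]},
  ],
)

```text
time: 6.35
position: [0.4793, 0.0835, 0.1856]
tool_rot: [-2.322, -2.115, 0.001]
ft_force: [0.0, 0.1, 0.5]
grip_width: 0.678
grip_force: 0.0
```

send_rows(
  motion=[
    {"claw": 0.3, "slide": [12, -28, 20], "delta_rot": [0, 0, 0]},
    {"claw": 0.3, "slide": [14, -28, 50], "delta_rot": [0, 0, 0]},
    {"claw": 0.3, "slide": [14, -28, 62], "delta_rot": [0, 0, 0]},
    {"claw": 0.3, "slide": [14, -28, 62], "delta_rot": [0, 0, 0]},
    {"claw": 0.3, "slide": [14, -28, 62], "delta_rot": [0, 0, 0]},
  ],
)

```text
time: 6.85
position: [0.4551, 0.0989, 0.1245]
tool_rot: [-2.322, -2.114, -0.0]
ft_force: [0.1, -0.1, -0.1]
grip_width: 0.651
grip_force: 0.0
```

```bash
python3 -c "
from h import *
print(ray('w2',75,104,.005))
go([.4538,.0995,.027])"
```

```text
[0.45258745 0.09882968 0.005     ]
t 6.85 pos [0.4551 0.0989 0.1245] slide [ 0.4 -1.3 94.5] rot [-0.0008 -0.0008  0.0013] w 56.7 gf 0.0 F [ 0.1 -0.1 -0.1]
```

send_rows(
  motion=[
    {"claw": 0.3, "slide": [0, -2, 40], "delta_rot": [0, 0, 0]},
    {"claw": 0.3, "slide": [0, -2, 75], "delta_rot": [0, 0, 0]},
    {"claw": 0.3, "slide": [0, -2, 92], "delta_rot": [0, 0, 0]},
    {"claw": 0.3, "slide": [0, -2, 92], "delta_rot": [0, 0, 0]},
    {"claw": 0.3, "slide": [0, -2, 92], "delta_rot": [0, 0, 0]},
  ],
)

```text
time: 7.35
position: [0.4539, 0.0996, 0.0335]
tool_rot: [2.323, 2.115, 0.002]
ft_force: [0.1, -0.3, 0.5]
grip_width: 0.647
grip_force: 0.0
```

send_rows(
  motion=[
    {"claw": -1, "slide": [0, 0, 0], "delta_rot": [0, 0, 0]},
    {"claw": -1, "slide": [0, 0, 0], "delta_rot": [0, 0, 0]},
    {"claw": -1, "slide": [0, 0, 0], "delta_rot": [0, 0, 0]},
    {"claw": -1, "slide": [0, 0, 0], "delta_rot": [0, 0, 0]},
    {"claw": -1, "slide": [0, 0, 0], "delta_rot": [0, 0, 0]},
  ],
)

```text
time: 7.85
position: [0.4528, 0.0994, 0.0327]
tool_rot: [2.322, 2.115, 0.0]
ft_force: [-0.5, 1.2, 0.1]
grip_width: 0.282
grip_force: 0.0
```

```bash
python3 -c "
from h import *
go([.4534,.0992,.027]);go(mat(0,0,.18))"
```

```text
t 7.85 pos [0.4528 0.0994 0.0327] slide [-0.1  0.6  2.7] rot [0.0005 0.0002 0.0022] w 24.6 gf 0.0 F [-0.5  1.2  0.1]
t 7.85 pos [0.4528 0.0994 0.0327] slide [ -88.7  195.4 -150.2] rot [0.0005 0.0002 0.0022] w 24.6 gf 0.0 F [-0.5  1.2  0.1]
```

send_rows(
  motion=[
    {"claw": -1, "slide": [0, 0, 1], "delta_rot": [0, 0, 0]},
    {"claw": -1, "slide": [0, 0, 2], "delta_rot": [0, 0, 0]},
    {"claw": -1, "slide": [0, 0, 2], "delta_rot": [0, 0, 0]},
    {"claw": -1, "slide": [0, 0, 2], "delta_rot": [0, 0, 0]},
  ],
)

```text
time: 8.25
position: [0.4525, 0.0994, 0.0303]
tool_rot: [-2.322, -2.116, 0.0]
ft_force: [-0.4, 0.7, -0.1]
grip_width: 0.016
grip_force: 0.0
```

```bash
python3 -c "
from h import *
go([.4534,.0992,.027]);go(mat(0,0,.18))"
```

```text
t 8.25 pos [0.4525 0.0994 0.0303] slide [-0.1  0.9  0.3] rot [-0.0003  0.      0.0022] w 1.4 gf 0.0 F [-0.4  0.7 -0.1]
t 8.25 pos [0.4525 0.0994 0.0303] slide [ -88.7  195.5 -152.8] rot [-0.0003  0.      0.0022] w 1.4 gf 0.0 F [-0.4  0.7 -0.1]
```

The gripper shut fully without the knob (1.4 mm opening), so I'll look.

send_rows(
  motion=[
    {"claw": -1, "slide": [0, 0, -30], "delta_rot": [0, 0, 0]},
    {"claw": -0.8, "slide": [0, 0, -70], "delta_rot": [0, 0, 0]},
    {"claw": -0.5, "slide": [0, 0, -100], "delta_rot": [0, 0, 0]},
    {"claw": 0, "slide": [0, 0, -100], "delta_rot": [0, 0, 0]},
    {"claw": 0.3, "slide": [0, 0, -100], "delta_rot": [0, 0, 0]},
  ],
)

```text
time: 8.75
position: [0.4529, 0.0993, 0.1308]
tool_rot: [2.321, 2.115, 0.001]
ft_force: [0.4, -0.3, -1.7]
grip_width: 0.287
grip_force: 0.0
```

```bash
python3 -c "
from h import *
snap('wrist','w3'); d=snap('side','s3')
go([.4534,.0992,.027])
print(proj('w3',[.4534,.0992,.005]),proj('w3',[.4534,.0992,.033]))
cv2.imwrite('pics/c3.png',np.hstack([cv2.imread('pics/w3.png')[0:480,120:520],cv2.resize(d['color'][150:390,240:440],None,fx=2,fy=2)]))"
```

```text
t 8.85 pos [0.4517 0.0991 0.1293] slide [ 0.3  1.9 99.3] rot [-0.002   0.0005  0.0022] w 32.5 gf 0.0 F [-0.3 -0.1 -0.1]
[326.92100441 228.28279823] [327.11213118 237.23063887]
```

View pics/c3.png

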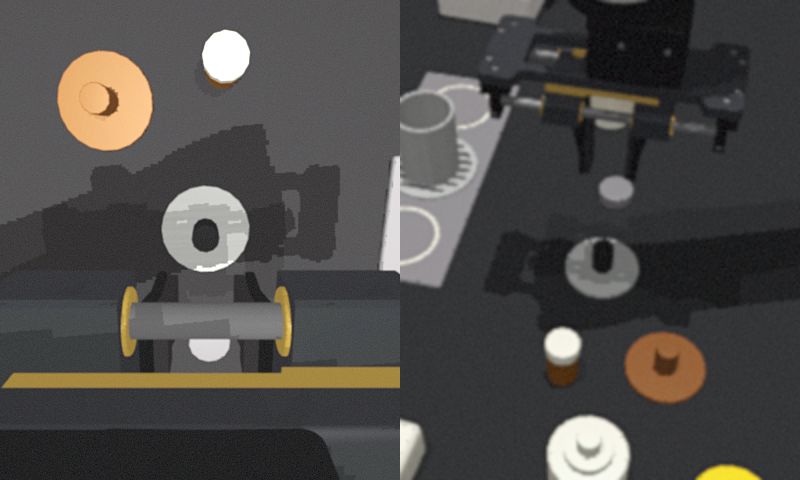

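```bash
python3 -c "
from h import *
p=np.array([.4517,.0991,.1293])
for dz in (0,-.022): print(proj('s3',p+[0,0,dz]),proj('w3',p+[0,0,dz]))
for z in (.107,.13): print(z,ray('s3',240+(585-400)/2,150+165/2,z),ray('s3',240+(632-400)/2,150+175/2,z))
"
```

```text
[343.72207902 236.01076647] [324.57204951 289.21240858]
[343.12256048 245.1420288 ] [324.61763303 273.18679594]
0.107 [0.47256383 0.07115666 0.107     ] [0.43131655 0.07806791 0.107     ]
0.13 [0.47084586 0.0940239  0.13      ] [0.43137592 0.10063735 0.13      ]
```

```bash
python3 -c "
from h import *
im=cv2.imread('pics/s3.png')[185:305,270:420]
im=np.clip((im/255.)**.45*255,0,255).astype(np.uint8)
im=cv2.resize(im,None,fx=5,fy=5,interpolation=cv2.INTER_CUBIC)
cv2.imwrite('pics/c4.png',im)"
```

```text
(no output)
```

View pics/c4.png

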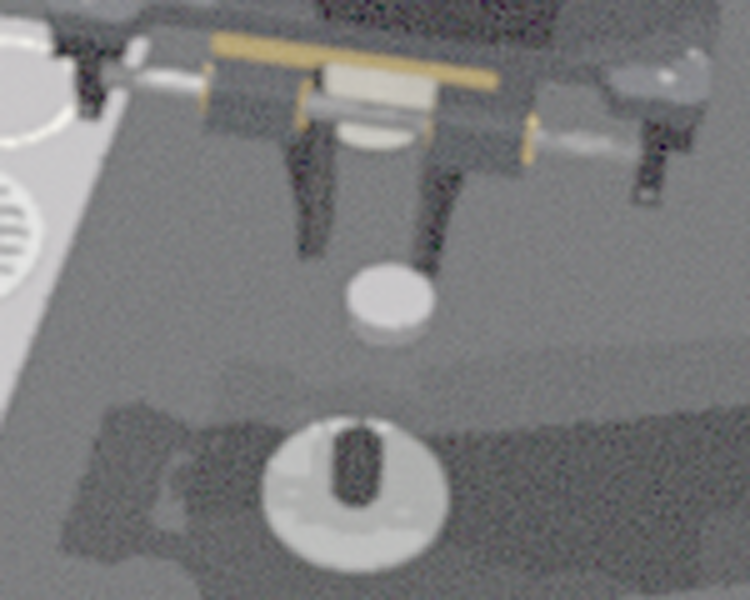

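The cover has not moved. In this side view the fingertips show about 8 px higher than expected ((344,238) against (343,245)). I'll go down open around the knob as before and look at the tips there.

send_rows(
  motion=[
    {"claw": 0.3, "slide": [0, 2, 40], "delta_rot": [0, 0, 0]},
    {"claw": 0.3, "slide": [0, 2, 75], "delta_rot": [0, 0, 0]},
    {"claw": 0.3, "slide": [0, 2, 97], "delta_rot": [0, 0, 0]},
    {"claw": 0.3, "slide": [0, 2, 97], "delta_rot": [0, 0, 0]},
    {"claw": 0.3, "slide": [0, 2, 97], "delta_rot": [0, 0, 0]},
  ],
)

```text
time: 9.35
position: [0.4538, 0.0995, 0.0328]
tool_rot: [-2.32, -2.115, 0.002]
ft_force: [1.7, -0.3, -0.2]
grip_width: 0.646
grip_force: 0.0
```

```bash
python3 -c "
from h import *
snap('side','s5');snap('wrist','w5')
go([.4534,.0992,.027])
g=lambda im:np.clip((im/255.)**.45*255,0,255).astype(np.uint8)
a=cv2.resize(g(cv2.imread('pics/s5.png')[200:320,290:390]),None,fx=4,fy=4,interpolation=cv2.INTER_CUBIC)
b=cv2.resize(g(cv2.imread('pics/w5.png')[160:400,220:420]),None,fx=2,fy=2)
cv2.imwrite('pics/c5.png',np.hstack([a,b]))
p=ctrl.get_state()['position']
print(proj('s5',p-[0,0,.022]),proj('w5',p-[0,0,.022]))
"
```

```text
t 9.45 pos [0.4554 0.0995 0.0343] slide [-0.5 -2.   4.3] rot [ 0.0014 -0.0004  0.0024] w 56.1 gf 0.0 F [ 0.6 -0.2 -0.1]
[338.78784384 280.33590359] [328.16863513 273.89914641]
```

View pics/c5.png

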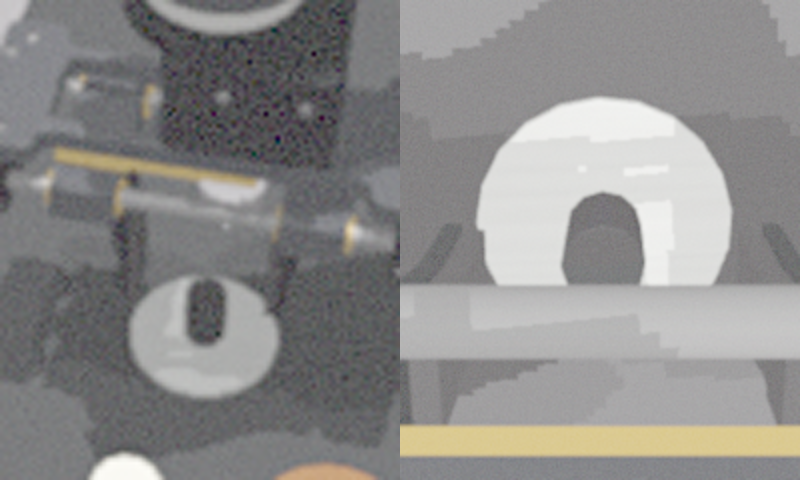

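The tips look about 25 mm higher than the reported TCP implies: the left tip is at about (322,267), level with the knob top, whereas (339,280) was expected. That also explains the missed knob. I'll go down in small steps, watching the force.

send_rows(
  motion=[
    {"claw": 0.3, "slide": [0, 0, 2], "delta_rot": [0, 0, 0]},
    {"claw": 0.3, "slide": [0, 0, 4], "delta_rot": [0, 0, 0]},
    {"claw": 0.3, "slide": [0, 0, 6], "delta_rot": [0, 0, 0]},
    {"claw": 0.3, "slide": [0, 0, 6], "delta_rot": [0, 0, 0]},
  ],
)

```text
time: 9.85
position: [0.4545, 0.0991, 0.0274]
tool_rot: [2.322, 2.116, -0.0]
ft_force: [0.5, -0.5, -0.1]
grip_width: 0.649
grip_force: 0.0
```

send_rows(
  motion=[
    {"claw": 0.3, "slide": [0, 0, 2], "delta_rot": [0, 0, 0]},
    {"claw": 0.3, "slide": [0, 0, 4], "delta_rot": [0, 0, 0]},
    {"claw": 0.3, "slide": [0, 0, 4], "delta_rot": [0, 0, 0]},
  ],
)

```text
time: 10.15
position: [0.4543, 0.0992, 0.0231]
tool_rot: [-2.322, -2.116, 0.001]
ft_force: [0.2, 0.1, 0.1]
grip_width: 0.65
grip_force: 0.0
```

```bash
python3 -c "
from h import *
go([.4534,.0992,.027])"
```

```text
t 10.15 pos [0.4543 0.0992 0.0231] slide [-0.1 -0.9 -6.9] rot [-0.0006  0.0001  0.0023] w 56.5 gf 0.0 F [0.2 0.1 0.1]
```

Nominally the tips would already be inside the disc, and there is no contact, which confirms the bias. I'll continue down.

send_rows(
  motion=[
    {"claw": 0.3, "slide": [0, -1, 2], "delta_rot": [0, 0, 0]},
    {"claw": 0.3, "slide": [0, -1, 4], "delta_rot": [0, 0, 0]},
    {"claw": 0.3, "slide": [0, -1, 6], "delta_rot": [0, 0, 0]},
    {"claw": 0.3, "slide": [0, -1, 6], "delta_rot": [0, 0, 0]},
  ],
)

```text
time: 10.55
position: [0.4533, 0.0993, 0.0171]
tool_rot: [-2.322, -2.116, 0.001]
ft_force: [-0.2, 0.1, -0.2]
grip_width: 0.65
grip_force: 0.0
```

send_rows(
  motion=[
    {"claw": 0.3, "slide": [0, 0, 2], "delta_rot": [0, 0, 0]},
    {"claw": 0.3, "slide": [0, 0, 4], "delta_rot": [0, 0, 0]},
    {"claw": 0.3, "slide": [0, 0, 4], "delta_rot": [0, 0, 0]},
  ],
)

```text
time: 10.85
position: [0.4534, 0.0993, 0.0131]
tool_rot: [-2.322, -2.116, 0.001]
ft_force: [0.3, -0.0, 0.2]
grip_width: 0.647
grip_force: 0.0
```

send_rows(
  motion=[
    {"claw": -1, "slide": [0, 0, 0], "delta_rot": [0, 0, 0]},
    {"claw": -1, "slide": [0, 0, 0], "delta_rot": [0, 0, 0]},
    {"claw": -1, "slide": [0, 0, 0], "delta_rot": [0, 0, 0]},
    {"claw": -1, "slide": [0, 0, 0], "delta_rot": [0, 0, 0]},
    {"claw": -1, "slide": [0, 0, 0], "delta_rot": [0, 0, 0]},
  ],
)

```text
time: 11.35
position: [0.4536, 0.0993, 0.0135]
tool_rot: [2.322, 2.116, -0.0]
ft_force: [0.2, -0.1, -0.1]
grip_width: 0.282
grip_force: 0.0
```

send_rows(
  motion=[
    {"claw": -1, "slide": [0, 0, 0], "delta_rot": [0, 0, 0]},
    {"claw": -1, "slide": [0, 0, 0], "delta_rot": [0, 0, 0]},
    {"claw": -1, "slide": [0, 0, 0], "delta_rot": [0, 0, 0]},
  ],
)

```text
time: 11.65
position: [0.4536, 0.0993, 0.0135]
tool_rot: [2.322, 2.116, -0.0]
ft_force: [0.2, 0.0, 1.1]
grip_width: 0.225
grip_force: 20.0
```

```bash
python3 -c "
from h import *
go([.4534,.0992,.027]);go(mat(0,0,.18))"
```

```text
t 11.65 pos [0.4536 0.0993 0.0135] slide [ -0.1  -0.2 -16.5] rot [0.     0.0001 0.0023] w 19.6 gf 20.0 F [0.2 0.  1.1]
t 11.65 pos [0.4536 0.0993 0.0135] slide [ -88.7  194.4 -169.5] rot [0.     0.0001 0.0023] w 19.6 gf 20.0 F [0.2 0.  1.1]
```

Knob gripped (19.6 mm). I'll lift and carry it to the beaker.

send_rows(
  motion=[
    {"claw": -1, "slide": [0, 0, -30], "delta_rot": [0, 0, 0]},
    {"claw": -1, "slide": [0, 0, -75], "delta_rot": [0, 0, 0]},
    {"claw": -1, "slide": [0, 0, -120], "delta_rot": [0, 0, 0]},
    {"claw": -1, "slide": [-10, 22, -140], "delta_rot": [0, 0, 0]},
    {"claw": -1, "slide": [-25, 55, -140], "delta_rot": [0, 0, 0]},
  ],
)

```text
time: 12.15
position: [0.5084, 0.0704, 0.1579]
tool_rot: [2.315, 2.114, 0.007]
ft_force: [2.1, 0.1, -0.9]
grip_width: 0.227
grip_force: 20.0
```

send_rows(
  motion=[
    {"claw": -1, "slide": [-18, 40, 0], "delta_rot": [0, 0, 0]},
    {"claw": -1, "slide": [-36, 80, 0], "delta_rot": [0, 0, 0]},
    {"claw": -1, "slide": [-52, 115, 0], "delta_rot": [0, 0, 0]},
    {"claw": -1, "slide": [-64, 139, 0], "delta_rot": [0, 0, 0]},
    {"claw": -1, "slide": [-64, 139, 0], "delta_rot": [0, 0, 0]},
  ],
)

```text
time: 12.65
position: [0.6407, -0.0111, 0.152]
tool_rot: [2.328, 2.11, -0.0]
ft_force: [-0.1, 0.0, -1.0]
grip_width: 0.222
grip_force: 20.0
```

send_rows(
  motion=[
    {"claw": -1, "slide": [0, 0, 0], "delta_rot": [0, 0, 0]},
    {"claw": -1, "slide": [0, 0, 0], "delta_rot": [0, 0, 0]},
    {"claw": -1, "slide": [0, 0, 0], "delta_rot": [0, 0, 0]},
  ],
)

```text
time: 12.95
position: [0.6377, -0.0061, 0.1537]
tool_rot: [2.32, 2.118, -0.0]
ft_force: [-0.0, 0.1, -0.4]
grip_width: 0.221
grip_force: 20.0
```

```bash
python3 -c "
from h import *
go(mat(0,0,.0935));snap('wrist','w6')
b=ray('w2',324,237,.083);print(b,'mat',(b-O)@ex,(b-O)@ey); go(mat(0,0,.0935))
for q in [(0,0,.006),(0,.095,.006)]: print(proj('w6',mat(*q)))"
```

```text
t 12.95 pos [ 0.6377 -0.0061  0.1537] slide [-0.8  1.4 57.2] rot [-0.      0.0003  0.004 ] w 19.2 gf 20.0 F [-0.   0.1 -0.4]
[ 0.63733944 -0.0060612   0.083     ] mat -0.0017423712182865385 0.0007766526856277168
t 13.0 pos [ 0.6378 -0.0063  0.1538] slide [-0.6  1.2 57.3] rot [0.0002 0.0005 0.0039] w 19.4 gf 20.0 F [-0.3 -0.  -0. ]
[328.17900244 223.2206716 ]
[328.72437109 102.10155197]
```

View pics/w6.png

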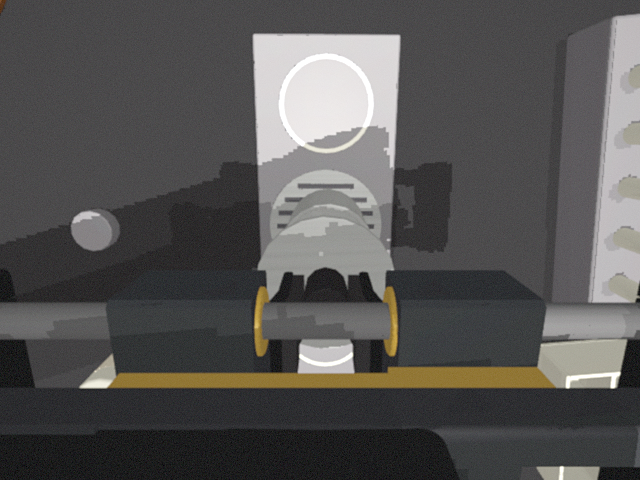

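The held cover's disc spans columns 258–395 (centre 326) and the beaker centre is at column 325, so they are aligned. Lowering now.

send_rows(
  motion=[
    {"claw": -1, "slide": [0, 0, 25], "delta_rot": [0, 0, 0]},
    {"claw": -1, "slide": [0, 0, 45], "delta_rot": [0, 0, 0]},
    {"claw": -1, "slide": [0, 0, 53], "delta_rot": [0, 0, 0]},
    {"claw": -1, "slide": [0, 0, 56], "delta_rot": [0, 0, 0]},
    {"claw": -1, "slide": [0, 0, 56], "delta_rot": [0, 0, 0]},
  ],
)

```text
time: 13.5
position: [0.6386, -0.0071, 0.0979]
tool_rot: [2.322, 2.116, 0.0]
ft_force: [-0.2, -0.9, -0.6]
grip_width: 0.219
grip_force: 20.0
```

send_rows(
  motion=[
    {"claw": -1, "slide": [0, 0, 1], "delta_rot": [0, 0, 0]},
    {"claw": -1, "slide": [0, 0, 1], "delta_rot": [0, 0, 0]},
    {"claw": -1, "slide": [0, 0, 1], "delta_rot": [0, 0, 0]},
  ],
)

```text
time: 13.8
position: [0.6389, -0.0073, 0.0971]
tool_rot: [2.322, 2.115, 0.001]
ft_force: [-0.5, -0.1, -1.5]
grip_width: 0.223
grip_force: 20.0
```

```bash
python3 -c "
from h import *
go(mat(0,0,.0935))"
```

```text
t 13.8 pos [ 0.6389 -0.0073  0.0971] slide [0.3 0.  0.6] rot [0.0011 0.0001 0.0022] w 19.4 gf 20.0 F [-0.5 -0.1 -1.5]
```

Down 1 mm more to touch, then release and rise.

send_rows(
  motion=[
    {"claw": -1, "slide": [0, -1, 1], "delta_rot": [0, 0, 0]},
    {"claw": -1, "slide": [0, -1, 1], "delta_rot": [0, 0, 0]},
    {"claw": -1, "slide": [0, -1, 1], "delta_rot": [0, 0, 0]},
  ],
)

```text
time: 14.1
position: [0.6385, -0.0072, 0.0965]
tool_rot: [2.321, 2.114, 0.002]
ft_force: [0.9, -0.6, 4.2]
grip_width: 0.223
grip_force: 20.0
```

send_rows(
  motion=[
    {"claw": -0.4, "slide": [0, 0, 0], "delta_rot": [0, 0, 0]},
    {"claw": -0.2, "slide": [0, 0, 0], "delta_rot": [0, 0, 0]},
    {"claw": 0, "slide": [0, 0, 0], "delta_rot": [0, 0, 0]},
    {"claw": 0, "slide": [0, 0, 0], "delta_rot": [0, 0, 0]},
    {"claw": 0, "slide": [0, 0, 0], "delta_rot": [0, 0, 0]},
  ],
)

```text
time: 14.6
position: [0.6372, -0.0072, 0.095]
tool_rot: [-2.322, -2.115, 0.001]
ft_force: [0.6, 0.3, 0.2]
grip_width: 0.485
grip_force: 0.0
```

send_rows(
  motion=[
    {"claw": 0, "slide": [0, 0, -20], "delta_rot": [0, 0, 0]},
    {"claw": 0, "slide": [0, 0, -60], "delta_rot": [0, 0, 0]},
    {"claw": 0.2, "slide": [0, 0, -100], "delta_rot": [0, 0, 0]},
    {"claw": 0.2, "slide": [-10, -25, -120], "delta_rot": [0, 0, 0]},
    {"claw": 0.2, "slide": [-25, -60, -120], "delta_rot": [0, 0, 0]},
  ],
)

```text
time: 15.1
position: [0.5778, -0.025, 0.219]
tool_rot: [2.317, 2.116, 0.009]
ft_force: [0.3, -0.6, 0.1]
grip_width: 0.59
grip_force: 0.0
```

```bash
python3 -c "
from h import *
go([.4635,-.1153,.12])"
```

```text
t 15.1 pos [ 0.5778 -0.025   0.219 ] slide [-100.5 -106.3   95.1] rot [ 0.0068 -0.0018  0.0046] w 51.4 gf 0.0 F [ 0.3 -0.6  0.1]
```

send_rows(
  motion=[
    {"claw": 0.2, "slide": [-30, -32, 0], "delta_rot": [0, 0, 0]},
    {"claw": 0.2, "slide": [-60, -64, 10], "delta_rot": [0, 0, 0]},
    {"claw": 0.2, "slide": [-90, -95, 40], "delta_rot": [0, 0, 0]},
    {"claw": 0.2, "slide": [-100, -105, 60], "delta_rot": [0, 0, 0]},
    {"claw": 0.2, "slide": [-100, -105, 60], "delta_rot": [0, 0, 0]},
  ],
)

```text
time: 15.6
position: [0.4575, -0.1181, 0.1528]
tool_rot: [-2.324, -2.108, 0.007]
ft_force: [-0.1, 0.1, -1.0]
grip_width: 0.599
grip_force: 0.0
```

send_rows(
  motion=[
    {"claw": 0.2, "slide": [0, 0, 0], "delta_rot": [0, 0, 0]},
    {"claw": 0.2, "slide": [0, 0, 0], "delta_rot": [0, 0, 0]},
    {"claw": 0.2, "slide": [0, 0, 0], "delta_rot": [0, 0, 0]},
  ],
)

```text
time: 15.9
position: [0.4635, -0.1152, 0.1567]
tool_rot: [2.318, 2.118, 0.003]
ft_force: [0.3, -0.2, -0.1]
grip_width: 0.603
grip_force: 0.0
```

```bash
python3 -c "
from h import *
go([.4635,-.1153,.079]);snap('wrist','w7'); d=snap('top','t7'); go([.4635,-.1153,.079]); print(proj('w7',[.4635,-.1153,.104]))
a=cv2.imread('pics/w7.png')[60:420,150:500];b=cv2.resize(d['color'][140:240,250:345],None,fx=3.6,fy=3.6)
cv2.imwrite('pics/c7.png',np.hstack([a,b]))"
```

```text
t 15.9 pos [ 0.4635 -0.1152  0.1567] slide [-0.1 -0.1 74.7] rot [ 0.0023 -0.0002  0.0047] w 52.5 gf 0.0 F [ 0.3 -0.2 -0.1]
t 16.0 pos [ 0.4629 -0.1155  0.1562] slide [ 0.3  0.5 74.2] rot [ 0.0015 -0.0001  0.0041] w 52.2 gf 0.0 F [ 0.5 -0.2  1. ]
[326.7000403  256.21118441]
```

View pics/c7.png

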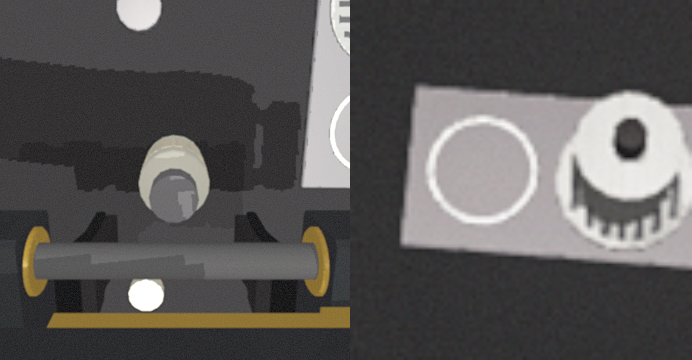

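The wrist view shows the bottle cap at (324,255), against the predicted (326.7,256). The top view shows the cover seated on the beaker. Now I'll grip the bottle by its cap.

send_rows(
  motion=[
    {"claw": 0.2, "slide": [0, 0, 30], "delta_rot": [0, 0, 0]},
    {"claw": 0.2, "slide": [0, 0, 60], "delta_rot": [0, 0, 0]},
    {"claw": 0.2, "slide": [0, 0, 74], "delta_rot": [0, 0, 0]},
    {"claw": 0.2, "slide": [0, 0, 74], "delta_rot": [0, 0, 0]},
    {"claw": 0.2, "slide": [0, 0, 74], "delta_rot": [0, 0, 0]},
  ],
)

```text
time: 16.5
position: [0.4624, -0.1162, 0.0822]
tool_rot: [2.321, 2.116, 0.001]
ft_force: [-0.6, 0.4, 1.6]
grip_width: 0.598
grip_force: 0.0
```

send_rows(
  motion=[
    {"claw": -1, "slide": [0, 0, 0], "delta_rot": [0, 0, 0]},
    {"claw": -1, "slide": [0, 0, 0], "delta_rot": [0, 0, 0]},
    {"claw": -1, "slide": [0, 0, 0], "delta_rot": [0, 0, 0]},
    {"claw": -1, "slide": [0, 0, 0], "delta_rot": [0, 0, 0]},
    {"claw": -1, "slide": [0, 0, 0], "delta_rot": [0, 0, 0]},
  ],
  grip_force=25,
)

```text
time: 17.0
position: [0.4621, -0.1165, 0.082]
tool_rot: [2.321, 2.115, 0.001]
ft_force: [0.4, 0.4, 1.8]
grip_width: 0.334
grip_force: 25.0
```

```bash
python3 -c "
from h import *
go([.4635,-.1153,.079]);go(mat(0,.095,.2))"
```

```text
t 17.0 pos [ 0.4621 -0.1165  0.082 ] slide [1.3 1.2 0. ] rot [0.0012 0.0005 0.0022] w 29.0 gf 25.0 F [0.4 0.4 1.8]
t 17.0 pos [ 0.4621 -0.1165  0.082 ] slide [ 220.4  166.3 -120.9] rot [0.0012 0.0005 0.0022] w 29.0 gf 25.0 F [0.4 0.4 1.8]
```

send_rows(
  motion=[
    {"claw": -1, "slide": [0, 0, -20], "delta_rot": [0, 0, 0]},
    {"claw": -1, "slide": [0, 0, -55], "delta_rot": [0, 0, 0]},
    {"claw": -1, "slide": [20, 0, -85], "delta_rot": [0, 0, 0]},
    {"claw": -1, "slide": [55, 0, -100], "delta_rot": [0, 0, 0]},
    {"claw": -1, "slide": [95, 0, -110], "delta_rot": [0, 0, 0]},
  ],
)

```text
time: 17.5
position: [0.4709, -0.0219, 0.1928]
tool_rot: [2.324, 2.111, 0.001]
ft_force: [0.6, -0.2, -0.9]
grip_width: 0.338
grip_force: 25.0
```

send_rows(
  motion=[
    {"claw": -1, "slide": [40, 0, 0], "delta_rot": [0, 0, 0]},
    {"claw": -1, "slide": [80, 10, 0], "delta_rot": [0, 0, 0]},
    {"claw": -1, "slide": [110, 35, 0], "delta_rot": [0, 0, 0]},
    {"claw": -1, "slide": [124, 70, 0], "delta_rot": [0, 0, 0]},
    {"claw": -1, "slide": [124, 105, 0], "delta_rot": [0, 0, 0]},
  ],
)

```text
time: 18.0
position: [0.587, 0.0956, 0.1913]
tool_rot: [-2.316, -2.121, -0.001]
ft_force: [0.4, 0.1, -0.1]
grip_width: 0.337
grip_force: 25.0
```

send_rows(
  motion=[
    {"claw": -1, "slide": [0, 35, 0], "delta_rot": [0, 0, 0]},
    {"claw": -1, "slide": [0, 60, 0], "delta_rot": [0, 0, 0]},
    {"claw": -1, "slide": [0, 60, 0], "delta_rot": [0, 0, 0]},
    {"claw": -1, "slide": [0, 60, 0], "delta_rot": [0, 0, 0]},
    {"claw": -1, "slide": [0, 60, 0], "delta_rot": [0, 0, 0]},
  ],
)

```text
time: 18.5
position: [0.6451, 0.0869, 0.1912]
tool_rot: [-2.321, -2.116, 0.002]
ft_force: [-0.2, 1.8, -0.8]
grip_width: 0.337
grip_force: 25.0
```

```bash
python3 -c "
from h import *
snap('wrist','w8');go(mat(-.001,.094,.085));print(proj('w8',mat(0,.095,.006)))"
```

```text
t 18.55 pos [0.6452 0.0868 0.1915] slide [1.000e-01 1.800e+00 1.035e+02] rot [-0.0005  0.0006  0.0031] w 29.3 gf 25.0 F [ 0.1 -0.4 -1. ]
[329.77425947 212.76395023]
```

View pics/w8.png

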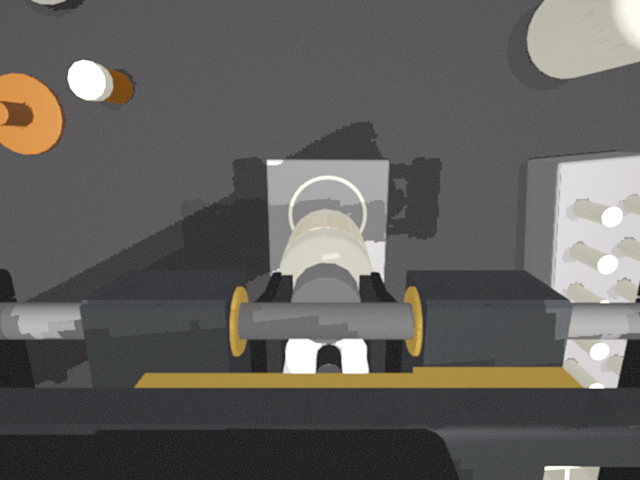

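The bottle is over the left ring (ring centre about (328,213), predicted (330,213)). Lowering.

send_rows(
  motion=[
    {"claw": -1, "slide": [0, 1, 40], "delta_rot": [0, 0, 0]},
    {"claw": -1, "slide": [0, 1, 75], "delta_rot": [0, 0, 0]},
    {"claw": -1, "slide": [0, 1, 95], "delta_rot": [0, 0, 0]},
    {"claw": -1, "slide": [0, 1, 101], "delta_rot": [0, 0, 0]},
    {"claw": -1, "slide": [0, 1, 101], "delta_rot": [0, 0, 0]},
  ],
)

```text
time: 19.05
position: [0.6466, 0.0863, 0.0906]
tool_rot: [2.322, 2.116, -0.001]
ft_force: [-1.0, -0.2, -0.4]
grip_width: 0.334
grip_force: 25.0
```

send_rows(
  motion=[
    {"claw": -1, "slide": [0, 0, 1], "delta_rot": [0, 0, 0]},
    {"claw": -1, "slide": [0, 0, 2], "delta_rot": [0, 0, 0]},
    {"claw": -1, "slide": [0, 0, 2], "delta_rot": [0, 0, 0]},
    {"claw": -1, "slide": [0, 0, 2], "delta_rot": [0, 0, 0]},
  ],
)

```text
time: 19.45
position: [0.6476, 0.0863, 0.0891]
tool_rot: [2.322, 2.115, 0.001]
ft_force: [-0.7, 0.6, -0.7]
grip_width: 0.337
grip_force: 25.0
```

```bash
python3 -c "
from h import *
go(mat(-.001,.094,.085))"
```

```text
t 19.45 pos [0.6476 0.0863 0.0891] slide [ 0.3 -0.7  1.1] rot [0.001  0.     0.0022] w 29.4 gf 25.0 F [-0.7  0.6 -0.7]
```

send_rows(
  motion=[
    {"claw": -1, "slide": [0, 0, 1], "delta_rot": [0, 0, 0]},
    {"claw": -1, "slide": [0, 0, 2], "delta_rot": [0, 0, 0]},
    {"claw": -1, "slide": [0, 0, 2], "delta_rot": [0, 0, 0]},
    {"claw": -1, "slide": [0, 0, 2], "delta_rot": [0, 0, 0]},
  ],
)

```text
time: 19.85
position: [0.6478, 0.0864, 0.088]
tool_rot: [2.322, 2.115, 0.001]
ft_force: [-1.5, -0.6, 6.1]
grip_width: 0.335
grip_force: 25.0
```

send_rows(
  motion=[
    {"claw": -0.2, "slide": [0, 0, 0], "delta_rot": [0, 0, 0]},
    {"claw": 0, "slide": [0, 0, 0], "delta_rot": [0, 0, 0]},
    {"claw": 0.2, "slide": [0, 0, 0], "delta_rot": [0, 0, 0]},
    {"claw": 0.2, "slide": [0, 0, 0], "delta_rot": [0, 0, 0]},
    {"claw": 0.2, "slide": [0, 0, 0], "delta_rot": [0, 0, 0]},
  ],
)

```text
time: 20.35
position: [0.6471, 0.0863, 0.0862]
tool_rot: [-2.322, -2.116, 0.0]
ft_force: [1.6, 0.8, -0.5]
grip_width: 0.581
grip_force: 0.0
```

send_rows(
  motion=[
    {"claw": 0.2, "slide": [0, 0, -20], "delta_rot": [0, 0, 0]},
    {"claw": 0.2, "slide": [0, 0, -60], "delta_rot": [0, 0, 0]},
    {"claw": 1, "slide": [10, -20, -100], "delta_rot": [0, 0, 0]},
    {"claw": 1, "slide": [40, -50, -110], "delta_rot": [0, 0, 0]},
    {"claw": 1, "slide": [75, -80, -110], "delta_rot": [0, 0, 0]},
  ],
)

```text
time: 20.85
position: [0.5756, 0.1685, 0.1991]
tool_rot: [2.324, 2.11, 0.006]
ft_force: [-0.4, 1.2, 0.4]
grip_width: 0.785
grip_force: 0.0
```

```bash
python3 -c "
from h import *
go([.4466,.305,.12])"
```

```text
t 20.85 pos [0.5756 0.1685 0.1991] slide [ 123.3 -141.9   75.5] rot [ 0.0046 -0.001  -0.0013] w 68.3 gf 0.0 F [-0.4  1.2  0.4]
```

send_rows(
  motion=[
    {"claw": 1, "slide": [32, -36, 0], "delta_rot": [0, 0, 0]},
    {"claw": 1, "slide": [64, -72, 0], "delta_rot": [0, 0, 0]},
    {"claw": 1, "slide": [96, -108, 20], "delta_rot": [0, 0, 0]},
    {"claw": 1, "slide": [123, -140, 50], "delta_rot": [0, 0, 0]},
    {"claw": 1, "slide": [123, -140, 50], "delta_rot": [0, 0, 0]},
  ],
)

```text
time: 21.35
position: [0.4395, 0.3077, 0.1439]
tool_rot: [-2.31, -2.125, 0.007]
ft_force: [-0.7, 0.1, -0.2]
grip_width: 0.996
grip_force: 0.0
```

send_rows(
  motion=[
    {"claw": 1, "slide": [0, 0, 0], "delta_rot": [0, 0, 0]},
    {"claw": 1, "slide": [0, 0, 0], "delta_rot": [0, 0, 0]},
    {"claw": 1, "slide": [0, 0, 0], "delta_rot": [0, 0, 0]},
  ],
)

```text
time: 21.65
position: [0.4484, 0.3028, 0.1471]
tool_rot: [2.325, 2.112, 0.002]
ft_force: [0.5, 0.0, 0.8]
grip_width: 1.003
grip_force: 0.0
```

```bash
python3 -c "
from h import *
snap('wrist','w9');go([.4466,.305,.023]);print(proj('w9',[.4466,.305,.048]),proj('w9',[.4466,.305,.072]))"
```

```text
t 21.7 pos [0.4483 0.3029 0.147 ] slide [  1.9  -2.  121. ] rot [ 0.001  -0.0005 -0.0008] w 87.0 gf 0.0 F [ 0.1  0.3 -0.1]
[323.62630642 234.06866032] [323.48990044 242.93354293]
```

View pics/w9.png

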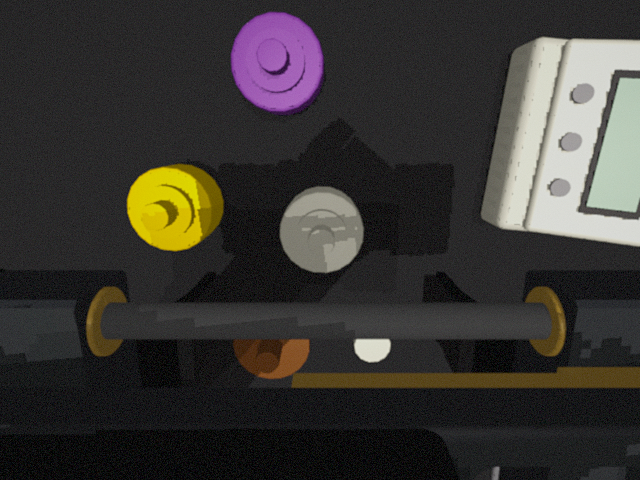

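The filter drum is at (321,230) against the predicted (323.6,234), so it lies about 3 mm further along tool +x. Yellow at (173,208) is clear of the fingers. I'll go down and grip the drum.

send_rows(
  motion=[
    {"claw": 1, "slide": [4, -2, 40], "delta_rot": [0, 0, 0]},
    {"claw": 1, "slide": [4, -2, 80], "delta_rot": [0, 0, 0]},
    {"claw": 1, "slide": [4, -2, 108], "delta_rot": [0, 0, 0]},
    {"claw": 1, "slide": [4, -2, 115], "delta_rot": [0, 0, 0]},
    {"claw": 1, "slide": [4, -2, 118], "delta_rot": [0, 0, 0]},
  ],
)

```text
time: 22.2
position: [0.4454, 0.3076, 0.0282]
tool_rot: [-2.323, -2.114, 0.001]
ft_force: [-0.3, 0.6, 0.2]
grip_width: 1.0
grip_force: 0.0
```

send_rows(
  motion=[
    {"claw": -1, "slide": [0, 0, 0], "delta_rot": [0, 0, 0]},
    {"claw": -1, "slide": [0, 0, 0], "delta_rot": [0, 0, 0]},
    {"claw": -1, "slide": [0, 0, 0], "delta_rot": [0, 0, 0]},
    {"claw": -1, "slide": [0, 0, 0], "delta_rot": [0, 0, 0]},
    {"claw": -1, "slide": [0, 0, 0], "delta_rot": [0, 0, 0]},
  ],
  grip_force=20,
)

```text
time: 22.7
position: [0.4456, 0.3082, 0.0292]
tool_rot: [2.322, 2.115, 0.002]
ft_force: [0.4, 0.2, 3.3]
grip_width: 0.683
grip_force: 20.0
```

```bash
python3 -c "
from h import *
print(ray('w9',321,230,.048),ray('w9',321,238,.072))
go([.4466,.306,.025]);go(mat(0,-.095,.12))"
```

```text
[0.44505206 0.3081114  0.048     ] [0.44533049 0.30842532 0.072     ]
t 22.7 pos [0.4456 0.3082 0.0292] slide [-2.1  1.2  1.2] rot [ 0.0014 -0.0003  0.0022] w 59.4 gf 20.0 F [0.4 0.2 3.3]
t 22.7 pos [0.4456 0.3082 0.0292] slide [-390.9  221.8  -93.6] rot [ 0.0014 -0.0003  0.0022] w 59.4 gf 20.0 F [0.4 0.2 3.3]
```

send_rows(
  motion=[
    {"claw": -1, "slide": [0, 0, -30], "delta_rot": [0, 0, 0]},
    {"claw": -1, "slide": [0, 0, -70], "delta_rot": [0, 0, 0]},
    {"claw": -1, "slide": [0, 0, -110], "delta_rot": [0, 0, 0]},
    {"claw": -1, "slide": [-20, 12, -140], "delta_rot": [0, 0, 0]},
    {"claw": -1, "slide": [-56, 32, -150], "delta_rot": [0, 0, 0]},
  ],
)

```text
time: 23.2
position: [0.4717, 0.2534, 0.1823]
tool_rot: [2.314, 2.124, 0.01]
ft_force: [0.5, 0.2, -1.2]
grip_width: 0.685
grip_force: 20.0
```

send_rows(
  motion=[
    {"claw": -1, "slide": [-38, 22, 0], "delta_rot": [0, 0, 0]},
    {"claw": -1, "slide": [-76, 43, 0], "delta_rot": [0, 0, 0]},
    {"claw": -1, "slide": [-114, 65, 0], "delta_rot": [0, 0, 0]},
    {"claw": -1, "slide": [-152, 86, 0], "delta_rot": [0, 0, 0]},
    {"claw": -1, "slide": [-190, 108, 0], "delta_rot": [0, 0, 0]},
  ],
)

```text
time: 23.7
position: [0.5616, 0.0484, 0.1784]
tool_rot: [2.322, 2.116, -0.001]
ft_force: [-0.1, 0.2, -0.5]
grip_width: 0.685
grip_force: 20.0
```

send_rows(
  motion=[
    {"claw": -1, "slide": [-38, 22, 0], "delta_rot": [0, 0, 0]},
    {"claw": -1, "slide": [-76, 43, 0], "delta_rot": [0, 0, 0]},
    {"claw": -1, "slide": [-110, 63, 0], "delta_rot": [0, 0, 0]},
    {"claw": -1, "slide": [-135, 77, 0], "delta_rot": [0, 0, 0]},
    {"claw": -1, "slide": [-145, 81, 0], "delta_rot": [0, 0, 0]},
  ],
)

```text
time: 24.2
position: [0.6289, -0.1061, 0.1775]
tool_rot: [2.328, 2.11, -0.002]
ft_force: [-0.3, -0.2, -1.8]
grip_width: 0.684
grip_force: 20.0
```

send_rows(
  motion=[
    {"claw": -1, "slide": [0, 0, 0], "delta_rot": [0, 0, 0]},
    {"claw": -1, "slide": [0, 0, 0], "delta_rot": [0, 0, 0]},
    {"claw": -1, "slide": [0, 0, 0], "delta_rot": [0, 0, 0]},
    {"claw": -1, "slide": [0, 0, 0], "delta_rot": [0, 0, 0]},
  ],
)

```text
time: 24.6
position: [0.6284, -0.0996, 0.1788]
tool_rot: [2.319, 2.119, 0.0]
ft_force: [0.7, 0.6, -1.1]
grip_width: 0.682
grip_force: 20.0
```

```bash
python3 -c "
from h import *
go(mat(-.001,-.0945,.0322))"
```

```text
t 24.6 pos [ 0.6284 -0.0996  0.1788] slide [ -1.3   0.7 143.6] rot [ 0.0002 -0.      0.0052] w 59.3 gf 20.0 F [ 0.7  0.6 -1.1]
```

send_rows(
  motion=[
    {"claw": -1, "slide": [-1, 1, 45], "delta_rot": [0, 0, 0]},
    {"claw": -1, "slide": [-1, 1, 90], "delta_rot": [0, 0, 0]},
    {"claw": -1, "slide": [-1, 1, 125], "delta_rot": [0, 0, 0]},
    {"claw": -1, "slide": [-1, 1, 138], "delta_rot": [0, 0, 0]},
    {"claw": -1, "slide": [-1, 1, 141], "delta_rot": [0, 0, 0]},
  ],
)

```text
time: 25.1
position: [0.6286, -0.102, 0.0363]
tool_rot: [-2.32, -2.116, 0.002]
ft_force: [-0.3, -1.6, -0.8]
grip_width: 0.683
grip_force: 20.0
```

send_rows(
  motion=[
    {"claw": -1, "slide": [0, 0, 1], "delta_rot": [0, 0, 0]},
    {"claw": -1, "slide": [0, 0, 2], "delta_rot": [0, 0, 0]},
    {"claw": -1, "slide": [0, 0, 2], "delta_rot": [0, 0, 0]},
    {"claw": -1, "slide": [0, 0, 2], "delta_rot": [0, 0, 0]},
  ],
)

```text
time: 25.5
position: [0.6304, -0.1031, 0.0367]
tool_rot: [2.321, 2.114, 0.002]
ft_force: [-0.4, -0.6, -1.7]
grip_width: 0.684
grip_force: 20.0
```

```bash
python3 -c "
from h import *
go(mat(-.001,-.0945,.0322))"
```

```text
t 25.5 pos [ 0.6304 -0.1031  0.0367] slide [ 1.9 -1.6  1.5] rot [0.002  0.0005 0.0021] w 59.5 gf 20.0 F [-0.4 -0.6 -1.7]
```

send_rows(
  motion=[
    {"claw": -1, "slide": [1, -1, 1], "delta_rot": [0, 0, 0]},
    {"claw": -1, "slide": [1, -1, 2], "delta_rot": [0, 0, 0]},
    {"claw": -1, "slide": [1, -1, 2], "delta_rot": [0, 0, 0]},
    {"claw": -1, "slide": [1, -1, 2], "delta_rot": [0, 0, 0]},
  ],
)

```text
time: 25.9
position: [0.6293, -0.1021, 0.0352]
tool_rot: [2.321, 2.114, 0.0]
ft_force: [-2.8, -0.8, 7.5]
grip_width: 0.681
grip_force: 20.0
```

send_rows(
  motion=[
    {"claw": 0.6, "slide": [0, 0, 0], "delta_rot": [0, 0, 0]},
    {"claw": 0.8, "slide": [0, 0, 0], "delta_rot": [0, 0, 0]},
    {"claw": 1, "slide": [0, 0, 0], "delta_rot": [0, 0, 0]},
    {"claw": 1, "slide": [0, 0, 0], "delta_rot": [0, 0, 0]},
    {"claw": 1, "slide": [0, 0, 0], "delta_rot": [0, 0, 0]},
  ],
)

```text
time: 26.4
position: [0.6286, -0.1017, 0.0332]
tool_rot: [-2.322, -2.116, 0.0]
ft_force: [0.7, -1.3, -0.5]
grip_width: 0.98
grip_force: 0.0
```

send_rows(
  motion=[
    {"claw": 1, "slide": [0, 0, -20], "delta_rot": [0, 0, 0]},
    {"claw": 1, "slide": [0, 0, -65], "delta_rot": [0, 0, 0]},
    {"claw": 1, "slide": [0, 0, -110], "delta_rot": [0, 0, 0]},
    {"claw": 1, "slide": [0, 0, -150], "delta_rot": [0, 0, 0]},
    {"claw": 1, "slide": [-45, 0, -150], "delta_rot": [0, 0, 0]},
  ],
)

```text
time: 26.9
position: [0.6297, -0.1374, 0.1915]
tool_rot: [2.304, 2.126, 0.018]
ft_force: [1.8, 1.4, 1.0]
grip_width: 1.0
grip_force: 0.0
```

send_rows(
  motion=[
    {"claw": 1, "slide": [-40, -10, 0], "delta_rot": [0, 0, 0]},
    {"claw": 1, "slide": [-80, -20, 0], "delta_rot": [0, 0, 0]},
    {"claw": 1, "slide": [-120, -30, 0], "delta_rot": [0, 0, 0]},
    {"claw": 1, "slide": [-160, -40, 0], "delta_rot": [0, 0, 0]},
    {"claw": 1, "slide": [-200, -50, 0], "delta_rot": [0, 0, 0]},
  ],
)

```text
time: 27.4
position: [0.5554, -0.3426, 0.1835]
tool_rot: [2.322, 2.116, -0.0]
ft_force: [0.9, -0.0, -0.4]
grip_width: 0.998
grip_force: 0.0
```

```bash
python3 -c "
from h import *
d=snap('top','tF')
im=cv2.resize(d['color'][140:240,240:415],None,fx=4.5,fy=4.5,interpolation=cv2.INTER_CUBIC)
cv2.imwrite('pics/cF.png',im)
for n,p in dict(rim=(0,0,.088),bot=(0,.095,.110),ringL=(0,.095,.006),filt=(0,-.095,.054),noz=(0,-.095,.078),ringR=(0,-.095,.006),knob=(0,0,.116)).items(): print(n,(proj('tF',mat(*p))-[240,140]+.5)*4.5)"
```

```text
rim [395.03695856 184.4216881 ]
bot [199.59617653 156.36121862]
ringL [211.67595599 213.19784081]
filt [579.86895759 217.61158327]
noz [585.58367384 204.97473608]
ringR [569.1734627  241.26233488]
knob [396.83534235 168.21959865]
```

View pics/cF.png

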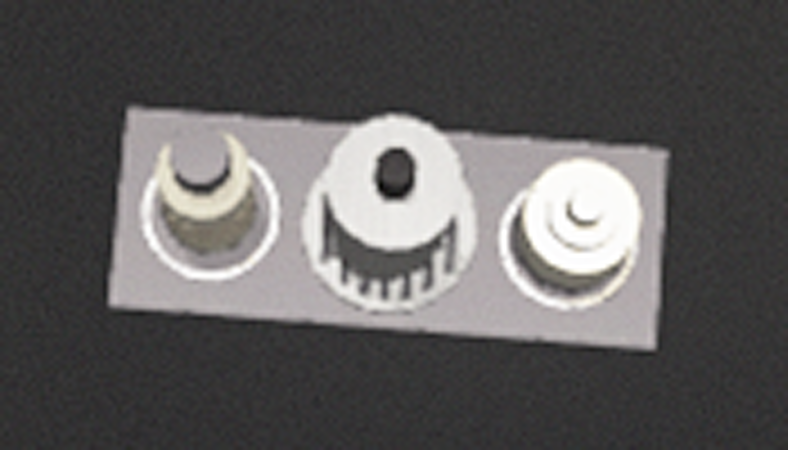

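The final top view matches the predicted spots within about 2 mm: cover at (395,183), bottle cap at (201,159), filter drum at (582,215). Everything is upright and the arm is clear.

```bash
python3 -c "
from bench import ctrl
print(ctrl.close_job())"
```

```text
the job is handed in; nothing more can be done
None
```

The sampling place is set up and handed in at about 27 s: the beaker with its cover is on the grille, the bottle is on the mark at the meter's end, and the filter is on the other mark. The last picture shows all of them within about 2 mm of centre; no verdict came back from the hand-in, and I did not measure the vials again at the end.

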